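Clamp a cold-brew bottle in the labelling jig

ROBOT

A 6-joint arm with a two-finger parallel gripper is mounted at the origin on the work surface. World frame = base frame: x ahead of the robot, y to its left, z up, the work surface at z = 0. Lengths are in m, angles in rad, forces in N, time in s.
With the tool pointing down it reaches from about 0.325 to 0.925 m from the base axis. Payload 3.1 kg.
Tool frame: the origin (TCP) lies at the very end of the fingers, on their centre line; the grasp point (between the pads) lies 19 mm behind it; z points along the fingers, y is the direction in which the jaws open and shut (so a half turn about z gives the same grasp; the last joint's range is limited). The gripper opens to 85 mm and grips with 20 to 120 N. Pads are 22 mm wide; open, the fingers measure 114 mm over their backs; the gripper's body (76 mm by 85 mm) begins 54 mm behind the grasp point. The pads swing forward as they close: fully open they stand 13 mm farther back than shut.
Start: joints at [1.128, 0.217, 1.613, -0, 1.311, -0.112], TCP at [0.203, 0.591, 0.231] pointing down, gripper open.
Joint ranges: [-2.75, 2.75], [-0.78, 2.1], [0.31, 2.55], [-1.13, 4.27], [0.13, 2.63], [-2.58, 2.58]. Speed limits (rad/s): [2.79, 2.79, 3.14, 3.14, 3.14, 3.14].

INTERFACE

Orientations are given as a unit quaternion [w, x, y, z].
In Python, from station import robot, imaging, ticket, models gives the robot as it stands. The module is installed in compiled form; this text tells all that it offers.
- The arm moves only by the shell command python3 -m crank 'ROWS' [FORCE]. ROWS is JSON, a list of rows, each an object with "jaw": the opening, from 0 (shut) to 1 (fully open); "delta_pos": the shift along the tool's x, y, z in units of 40 mm (1.0 is 40 mm), a list of three; "delta_rot": the turn, a rotation vector about the tool's x, y, z in degrees, a list of three. In form: [{"jaw": jaw, "delta_pos": [x, y, z], "delta_rot": [wx, wy, wz]}, ...]. A call has 1 to 20 rows; each row shifts and turns the commanded pose from where the row before left it, along the tool's axes as they then stand; what a row does not reach is not made up. A row lasts 1/12 s, in which the tool goes at most 41.7 mm and 7.16 degrees, less where a joint would pass 70% of its speed; a pose out of reach is approached as far as the arm can. A call is refused whole if a number of a shift passes 1 or a number of a turn 7.16, either way. A call with a gripper value outside its range is refused whole. The fingers move at their own pace and stop on an object; FORCE is the grip in N (left out, the last holds). Time passes only in rows, so rows that do not move let the fingers close. It gives the time, the measured TCP pose, the force and the opening at its end, in the units of the state.
- robot.get_state(): the state, without advancing time (a new reading comes with each control period).
- imaging.get_image(name): name is "scene" or "top"; returns the picture (400x640x3 uint8, red, green, blue); there is no depth.
- imaging.camera_info(name): a dict with "fx", "fy", "cx", "cy" (pixels), "pose" (4x4, takes a point from camera to world coordinates). Camera axes: x right, y up, looking along -z (the intrinsics and any distortion apply to the point x, -y, -z); pixel columns grow to the right and rows downward; lengths in m; the calibration is good to about 2 mm. A picture is of the moment at which its call begins. camera_info takes no time and is no camera call.
- ticket.job_done(): hands the job in, once; it reports no verdict.
Trained networks look in the newest picture that a camera, given by its name, has taken for a name from the list of things; names that differ only in an ending like _2 or _b are one class to them, and where a whole thing is asked for, a point or a joint stands for the part that bears it (a point fixed in the world has none). Each returns a list of dicts, best first, with "p" (0 to 1); they miss things now and then, are a little off and sometimes report something else, mostly with a low value. They report only what shows in the picture. A call takes as long as a camera call. They do not tell look-alikes from the thing itself.
- models.find_in(label, camera): "pixel" ([column, row] in pixels, amid what is visible of it).
- models.landmark_of(label, camera): "pixel" ([column, row] in pixels: a listed point, or the origin of a listed thing).
The state is a dict: "time_s": time; "joints": joint angles; "joint_vel": joint speeds; "tau": joint torques, N m; "ee_pos": TCP position; "tcp_rot": TCP orientation; "wrist_force": force on the tool from outside, world axes, zero at the start; "torque": the same for the moment, N m; "width": finger opening in m.
Only numpy, scipy, OpenCV 4.12 (cv2) and the standard library are available. Lean on these libraries where they do the work, as an engineer would, in place of code of your own. Each camera call takes 0.05 s, during which the arm holds its last target. There are 200 camera calls.

TASK

Get the unlabelled bottle ready for labelling: lift it from its rest, lay it on the jig's two rods with its base towards the end stop and slide it along gently until its base has pushed the orange stop button fully in. Then, with the bottle home, press the red paddle over past its centre so the clamp snaps down onto the bottle, and let go. It is glass: do not ram it or lean hard on the clamp, and leave the other things on the table where they are.

Things in the scene. Friction and masses are not known exactly. Their poses are not given: they have to be found in the camera images.
- bottle_center (a point): Middle of the body of the unlabelled amber glass bottle, on its axis; it starts lying on the rest. Body: cylinder 52 mm diameter, 110 mm long (55 mm either way); then neck and white cap, 28 mm diameter, ending at x = -120 mm. About 0.4 kg. The x axis runs along the bottle from cap to base; the bottle may be rolled about x, so take only the x axis from its orientation.
- bottle_base (a point): Centre of the flat base of the same bottle.
- rest: Fixed low wooden rest, 130 x 70 mm, with two steel rods (10 mm thick, 34 mm apart, tops 31 mm above the table) along its x axis that carry the bottle with its axis 52 mm above the table. Origin: centre of its underside.
- jig: Fixed labelling jig. Origin on the table below the cradle's axis; x points along the cradle to the end stop, z up. Plywood board 12 mm thick, x -160 to 140, y -60 to 110 mm. Two steel rods (10 mm thick, y = -17 and 17, x -125 to 85, tops at z = 31 mm) carry the bottle along x.
- button (a joint): Orange sprung end-stop button, 22 mm diameter: 0 = out, 0.006 m = fully in against the solid stop block. Under 1 N presses it in; fully in, the force rises steeply. The bottle's friction keeps it in once it is there.
- lever (a joint): Angle of the clamp's lever about the jig's x: 0 = open, arm rising 0.87 rad above level from the pivot towards the jig's -y; grows as it is pressed down. A spring drives it away from its centre at 0.45: below, it springs back to 0; beyond, it snaps shut by itself, on to the bottle at about 0.87 (arm level; 0.91 with no bottle). It takes about 4 N on the paddle to start, less towards the centre.
- paddle (a point): Middle of the upper face of the red paddle at the end of the lever, 110 mm from the pivot; face 26 mm (along the jig's x) by 36 mm, paddle 16 mm thick. It moves with the lever, in an arc down and towards the jig's -y.
- done_bottle: Bystander: labelled amber bottle, 52 mm diameter, 175 mm tall, standing. Origin: under its centre.
- carton: Bystander: white carton 70 x 70 x 170 mm, standing. Origin: under its centre.
- label_roll: Bystander: roll of blank labels, 84 mm diameter, 35 mm high, lying flat. Origin: under its centre.
- cradle (a point): Point of the jig (x = y = 0, z = 52 mm) where the axis of a bottle on the rods runs; x to the stop. The stop block at the +x end is set anywhere along 24 mm, its place not measured: the home bottle's base is 88 to 112 mm from here along x, to be found by feel. Lay the bottle down clear of the clamp, base at x below 35 mm, then slide it under: it slides with 3 to 7 N.
- pivot (a point): Pivot of the clamp's lever on the jig, at x = 55, y = 85, z = 92 mm of the jig, between two steel cheeks (jig x = 33 to 77, y = 69 to 101 mm, up to z = 104 mm). Open, the lever leans over the cradle at jig x = 42 to 68 mm, up to z = 195 mm.
Not all that is in view belongs to the job. Leave any purple look-alike of the part that bears bottle_center alone.

How it is judged:
On the way:
1. the bottle lies on the jig's rods, base to the stop, with the button fully in, while the clamp is still open (value of joint button above 0.0045 m and value of joint lever below 0.3 rad and x of bottle_base in the frame of jig above 0.07 m and y of bottle_center in the frame of jig between -0.006 and 0.006 m and z of bottle_center in the frame of jig below 0.056 m), for 0.1 s.
At the end, for the whole second after the job is handed in: The clamp lever is snapped over (beyond 0.8 rad) onto the bottle, which lies on the jig's rods (within 6 mm of the cradle's axis, within 0.06 rad of its line), base to the stop with the button in by more than 4 mm of its 6, at rest (value of joint lever above 0.8 rad and value of joint button above 0.004 m and x of bottle_base in the frame of jig above 0.07 m and y of bottle_center in the frame of jig between -0.006 and 0.006 m and z of bottle_center in the frame of jig below 0.056 m and angle between the x axis of bottle_center and the x axis of jig, either way round below 0.06 rad and linear speed of bottle below 0.02 m/s); the robot touches nothing.
It fails at once if the bottle is rammed or dropped on the jig or squeezed against it with more than 30 N, weight and clamping (about 18 N) included (contact force between bottle and jig above 30 N).
It fails at once if the robot leans on the clamp or jig with more than 20 N (contact force between any of the fingers, the arm and jig above 20 N).
It fails at once if a bystander is shifted by more than 30 mm or tipped (distance of any of done_bottle, carton, label_roll from where it was at the start of the episode above 0.03 m or angle between any of done_bottle, carton's own z axis and vertical above 0.3 rad).
It also fails if it takes over 72 s, if anything falls off the work surface, if the arm or the gripper's body presses on something with over 40 N, if the wrist force passes 120 N, or if a joint passes its speed limit or range.

## Working session

There is one attempt and no reset: what is moved stays moved. The work goes in short steps, Python scripts to look and compute and a shell command to move; the robot and the scene stay as the last step left them, time stands still between calls to the robot, and variables do not carry over. Pictures are saved under pics/ and viewed, on a budget of 10 in all, crops included, one or two more only if the job needs it, and the job is handed in when it is done.

```bash
mkdir -p pics; cat > h.py <<'E'
import numpy as np, cv2
from station import robot, imaging, ticket, models
from scipy.spatial.transform import Rotation as R
def ray(cam,px):
    i=imaging.camera_info(cam); P=np.array(i["pose"])
    d=np.array([(px[0]-i["cx"])/i["fx"],-(px[1]-i["cy"])/i["fy"],-1.])
    d=P[:3,:3]@d; return P[:3,3],d/np.linalg.norm(d)
def tri(a,b):
    (o1,d1),(o2,d2)=ray("scene",a),ray("top",b)
    A=np.stack([d1,-d2],1); s=np.linalg.lstsq(A,o2-o1,rcond=None)[0]
    p,q=o1+s[0]*d1,o2+s[1]*d2
    return (p+q)/2,np.linalg.norm(p-q)
def onz(cam,px,z):
    o,d=ray(cam,px); return o+d*(z-o[2])/d[2]
def proj(cam,p):
    i=imaging.camera_info(cam); P=np.array(i["pose"]); c=P[:3,:3].T@(np.array(p)-P[:3,3])
    return np.array([i["cx"]+i["fx"]*c[0]/-c[2], i["cy"]-i["fy"]*c[1]/-c[2]])
def save(cam,name): 
    im=imaging.get_image(cam); cv2.imwrite("pics/"+name,im[:,:,::-1]); return im
def rot():
    q=robot.get_state()["tcp_rot"]; return R.from_quat([q[1],q[2],q[3],q[0]])
def tool(dw): # world shift -> tool units
    return np.round(rot().inv().apply(dw)/0.04,3)
E
python3 - <<'E'
from h import *
np.set_printoptions(precision=4,suppress=True)
for c in("scene","top"):
    save(c,c+"1.png"); i=imaging.camera_info(c); print(c,{k:v for k,v in i.items() if k!="pose"},np.array(i["pose"])[:3].tolist())
L={}
for n in["bottle_center","bottle_base","rest","jig","paddle","cradle","pivot","done_bottle","carton","label_roll"]:
    r={c:models.landmark_of(n,c)[:3] for c in("scene","top")}
    print(n,{c:[(np.round(x["pixel"],1).tolist(),round(x["p"],2)) for x in v] for c,v in r.items()})
    for a in r["scene"][:2]:
        for b in r["top"][:2]:
            p,e=tri(a["pixel"],b["pixel"])
            if e<.02: print("   ",p,round(e,4))
s=robot.get_state(); print(s)
E
```

```text
scene {'fx': 415.08467397481104, 'fy': 415.08467397481104, 'cx': 314.07909415671173, 'cy': 196.184049358593} [[0.868223623701096, -0.40355735387160635, 0.28866797775902514, 1.0235182729630659], [0.4959775218663875, 0.7222158595736358, -0.48208977378035295, -0.6703236819443027], [-0.013929718253256921, 0.5617345585919223, 0.8272002469976201, 1.311965987768764]]
top {'fx': 401.473072914414, 'fy': 401.473072914414, 'cx': 322.3248015974254, 'cy': 197.16478882590468} [[-0.01839372620398918, 0.9963927310698197, -0.08284441023725579, 0.5114567389010329], [-0.9997058881862902, -0.019638010847905143, -0.014229745450929749, -0.011711630362480501], [-0.01580531435920778, 0.08255830667572835, 0.9964608963912449, 1.275610385159338]]
bottle_center {'scene': [([394.6, 194.9], 0.94), ([341.0, 175.4], 0.84), ([298.0, 148.1], 0.62)], 'top': [([248.1, 126.2], 0.76), ([242.8, 267.8], 0.72), ([175.9, 215.7], 0.72)]}
    [0.8399 0.2328 0.0311] 0.0125
bottle_base {'scene': [([407.1, 186.0], 0.96), ([306.4, 139.1], 0.86), ([354.8, 185.7], 0.59)], 'top': [([234.9, 121.4], 0.73), ([261.4, 174.4], 0.64), ([222
[... 757 characters left out ...]
0037
carton {'scene': [([357.1, 130.0], 0.81)], 'top': [([173.6, 219.0], 0.84)]}
    [ 0.5565  0.4827 -0.0013] 0.0011
label_roll {'scene': [([255.1, 196.3], 0.6)], 'top': [([338.1, 272.1], 0.65)]}
    [ 0.3862 -0.0366  0.0383] 0.0041
{'time_s': 1.1, 'joints': array([ 1.1278,  0.2169,  1.6134, -0.    ,  1.3113, -0.1122]), 'joint_vel': array([ 0.    ,  0.0005, -0.0004,  0.001 , -0.0009, -0.0007]), 'tau': array([  0.0015, -39.6884, -30.4268,  -0.0001,   0.0005,  -0.    ]), 'ee_pos': array([0.203 , 0.5911, 0.2313]), 'tcp_rot': array([ 0.    ,  0.1646,  0.9864, -0.    ]), 'wrist_force': array([-0.6312,  0.6029, -0.154 ]), 'torque': array([ 0.0017,  0.002 , -0.0135]), 'width': 0.08541526614515406}
```

View pics/scene1.png

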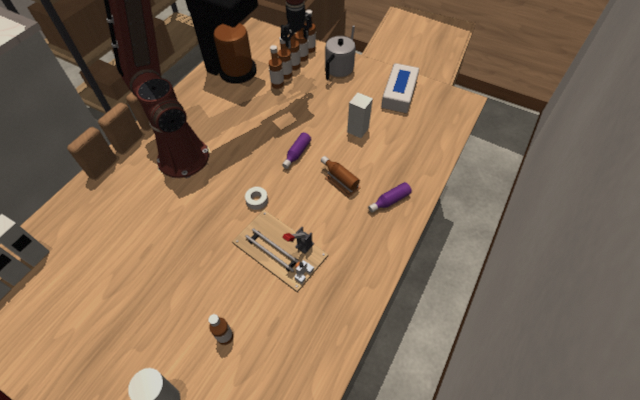

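View pics/top1.png

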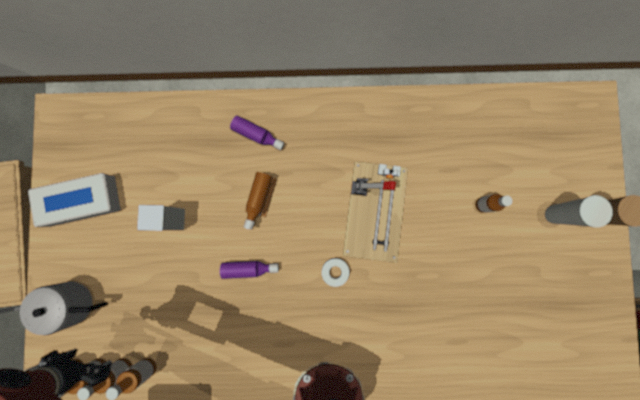

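The scene view shows the amber bottle at about (343,177) with its cap at (325,160), and the jig at (280,250) with the red paddle at (289,237). The top view has the bottle body at (259,190), cap at (250,225) and base at (262,174). The jig is at (377,210), with its stop at the upper end near (390,170). The purple bottles are look-alikes. I'll enlarge crops next.

```bash
python3 - <<'E'
from h import *
np.set_printoptions(precision=4,suppress=True)
S=cv2.imread("pics/scene1.png");T=cv2.imread("pics/top1.png")
def crop(im,x,y,w=100,h=75): return cv2.resize(im[y:y+h,x:x+w],(400,300),interpolation=cv2.INTER_CUBIC)
def crop2(im,x,y,w=133,h=100): return cv2.resize(im[y:y+h,x:x+w],(400,300),interpolation=cv2.INTER_CUBIC)
c=np.vstack([np.hstack([crop(S,300,140),crop(T,210,165)]),np.hstack([crop(S,230,212),crop2(T,310,162)])])
cv2.imwrite("pics/crops.png",c)
print("base",tri([354.8,185.7],[261.4,174.4]))
print("center",[ (tri([341,175.4],x)) for x in([258,192],)], onz("scene",[341,175.4],.052))
for im,x0,y0,w,h in((S,310,145,55,55),(T,235,165,45,70)):
    hsv=cv2.cvtColor(im[y0:y0+h,x0:x0+w],cv2.COLOR_BGR2HSV)
    m=((hsv[...,1]>165)&(hsv[...,2]<190)).astype(np.uint8)
    n,l,st,ce=cv2.connectedComponentsWithStats(m); k=1+np.argmax(st[1:,4]); print(st[k]+[x0,y0,0,0,0],ce[k]+[x0,y0])
for n in("bottle_center","rest","jig","button","lever","paddle"):
    for c in("scene","top"):
        print(n,c,[(np.round(x["pixel"],1).tolist(),round(x["p"],2)) for x in models.find_in(n,c)[:3]])
E
```

```text
base (array([0.6888, 0.1944, 0.0313]), np.float64(0.0036633642493790423))
center [(array([0.6292, 0.1997, 0.0525]), np.float64(0.00945391213402626))] [0.6257 0.1966 0.052 ]
[326 161  33  29 416] [342.5048 174.4784]
[247 173  25  47 638] [258.232  194.4796]
bottle_center scene [([391.6, 197.1], 0.81), ([342.1, 173.8], 0.58), ([297.5, 150.8], 0.56)]
bottle_center top [([254.7, 131.0], 0.71), ([256.3, 194.2], 0.6), ([245.2, 270.0], 0.59)]
rest scene [([337.7, 186.1], 0.63)]
rest top [([268.3, 202.5], 0.52), ([254.4, 198.1], 0.26)]
jig scene [([279.2, 250.1], 0.7)]
jig top [([372.0, 214.3], 0.92)]
button scene []
button top []
lever scene [([295.0, 231.8], 0.45)]
lever top [([372.1, 186.1], 0.8), ([373.9, 211.0], 0.7)]
paddle scene [([293.4, 234.0], 0.44)]
paddle top [([379.2, 185.9], 0.76)]
```

View pics/crops.png

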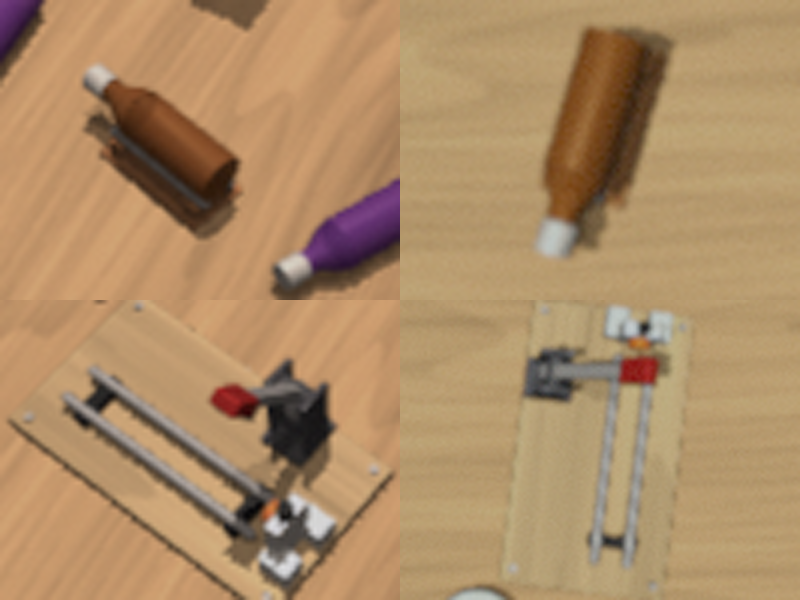

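The crops agree: the bottle's base faces world +x, much like the jig's +x towards the stop, so it needs no flip. I'll fit the poses from both views, using the jig's screws and rod ends.

```bash
python3 - <<'E'
from h import *
from scipy.optimize import least_squares
np.set_printoptions(precision=4,suppress=True)
t=lambda x,y:(310+x/3.0075,162+y/3.0); s=lambda x,y:(230+x/4,212+y/4)
def pts(d):
    a,b,c,e=140-d,-160+d,110-d,-60+d
    return [("top",(a,c,12),t(145,10)),("top",(a,e,12),t(284,26)),("top",(b,c,12),t(113,268)),("top",(b,e,12),t(252,286)),
    ("scene",(b,c,12),s(137,8)),("scene",(b,e,12),s(28,117)),("scene",(a,c,12),s(375,171)),("scene",(a,e,12),s(268,297)),
    ("scene",(-125,17,26),s(93,74)),("scene",(-125,-17,26),s(68,99)),("top",(-125,17,26),t(195,262)),("top",(-125,-17,26),t(227,266))]
def w(v,p): c,n=np.cos(v[2]),np.sin(v[2]); return np.array([v[0]+(c*p[0]-n*p[1])/1e3,v[1]+(n*p[0]+c*p[1])/1e3,v[4]+p[2]/1e3])
f=lambda v:np.concatenate([proj(c,w(v,p))-np.array(px) for c,p,px in pts(v[3])])
r=least_squares(f,[.57,-.18,0,12,0],x_scale=[.1,.1,.1,10,.01]); v=r.x
print("jig x,y,yaw,inset,z",v); print(r.fun.reshape(-1,2).round(1).tolist())
for n,p in(("cradle",(0,0,52)),("pivot",(55,85,92)),("paddle",(55,14,176))): print(n,w(v,p),proj("scene",w(v,p)),proj("top",w(v,p)))
b=tri((355.5,184.5),(263.2,173)); c=tri((322.5,158),(248.3,227.5))
print("base",b,"cap",c,np.linalg.norm(b[0]-c[0]))
B,C=onz("top",(263.2,173),.052),onz("top",(248.3,227.5),.052);print("top only",B,C,np.linalg.norm(B-C))
d=b[0]-c[0];print("yaw",np.arctan2(d[1],d[0]),"center",b[0]-.055*d/np.linalg.norm(d))
print(rot().as_matrix())
E
```

```text
jig x,y,yaw,inset,z [ 0.5765 -0.1872 -0.1462 12.3095 -0.0043]
[[-0.2, -0.2], [-0.9, 0.1], [-0.2, 0.2], [-0.1, 0.2], [-0.5, -0.3], [-0.7, 0.1], [-0.9, 0.2], [-0.8, 0.2], [-0.4, -0.3], [-0.7, 0.1], [-0.4, -1.6], [-0.1, -1.5]]
cradle [ 0.5765 -0.1872  0.0477] [275.4976 249.5117] [385.712  207.9935]
pivot [ 0.6433 -0.1111  0.0877] [303.4417 235.0671] [361.2611 185.2921]
paddle [ 0.633  -0.1814  0.1717] [288.1571 237.8857] [389.3091 185.0977]
base (array([0.6919, 0.187 , 0.0493]), np.float64(0.00016740915770081487)) cap (array([0.5251, 0.2322, 0.0581]), np.float64(0.0008598395720990536)) 0.17304001342957118
top only [0.6915 0.1865 0.052 ] [0.5249 0.2331 0.052 ] 0.17300301870539453
yaw -0.2641615462367296 center [0.6389 0.2014 0.0521]
[[-0.9458  0.3248 -0.0001]
 [ 0.3248  0.9458 -0.0001]
 [ 0.     -0.0001 -1.    ]]
```

The jig fit is tight: residuals are under 1.6 px and it agrees with the networks on the cradle and pivot. The bottle measures 173 mm against 175, with its axis at z of about 0.052. I'll approach above the bottle.

```bash
python3 -m crank '[{"jaw":1,"delta_pos":[0,0,0],"delta_rot":[0,0,-3.8]},{"jaw":1,"delta_pos":[-0.867,-0.437,0],"delta_rot":[0,0,0]},{"jaw":1,"delta_pos":[-0.867,-0.437,0],"delta_rot":[0,0,0]},{"jaw":1,"delta_pos":[-0.867,-0.437,0],"delta_rot":[0,0,0]},{"jaw":1,"delta_pos":[-0.867,-0.437,0],"delta_rot":[0,0,0]},{"jaw":1,"delta_pos":[-0.867,-0.437,0],"delta_rot":[0,0,0]},{"jaw":1,"delta_pos":[-0.867,-0.437,0],"delta_rot":[0,0,0]},{"jaw":1,"delta_pos":[-0.867,-0.437,0],"delta_rot":[0,0,0]},{"jaw":1,"delta_pos":[-0.867,-0.437,0],"delta_rot":[0,0,0]},{"jaw":1,"delta_pos":[-0.867,-0.437,0],"delta_rot":[0,0,0]},{"jaw":1,"delta_pos":[-0.867,-0.437,0],"delta_rot":[0,0,0]},{"jaw":1,"delta_pos":[-0.867,-0.437,0],"delta_rot":[0,0,0]},{"jaw":1,"delta_pos":[-0.867,-0.437,0],"delta_rot":[0,0,0]},{"jaw":1,"delta_pos":[-0.867,-0.437,0],"delta_rot":[0,0,0]},{"jaw":1,"delta_pos":[-0.867,-0.437,0],"delta_rot":[0,0,0]},{"jaw":1,"delta_pos":[-0.867,-0.437,0],"delta_rot":[0,0,0]},{"jaw":1,"delta_pos":[0,0,0],"delta_rot":[0,0,0]}]' 20
python3 - <<'E'
from h import *
s=robot.get_state();print(s["ee_pos"],rot().as_matrix().round(4).tolist(),s["wrist_force"])
print(tool(np.array([.637,.202,.033])-s["ee_pos"]))
E
```

```text
time_s: 3.12
ee_pos: [0.6415, 0.1962, 0.2313]
tcp_rot: [0.002, 0.135, 0.991, -0.001]
wrist_force: [0.1, 0.2, 0.1]
width: 0.0854
[0.64151543 0.19623705 0.23127358] [[-0.9636, 0.2672, 0.004], [0.2672, 0.9636, -0.003], [-0.0046, -0.0018, -1.0]] [0.07629031 0.17643267 0.06903223]
[0.17  0.118 4.956]
```

```bash
python3 -m crank '[{"jaw":1,"delta_pos":[0.17,0.12,0],"delta_rot":[0,0,0]},{"jaw":1,"delta_pos":[0,0,0.6],"delta_rot":[0,0,0]},{"jaw":1,"delta_pos":[0,0,0.6],"delta_rot":[0,0,0]},{"jaw":1,"delta_pos":[0,0,0.6],"delta_rot":[0,0,0]},{"jaw":1,"delta_pos":[0,0,0.6],"delta_rot":[0,0,0]},{"jaw":1,"delta_pos":[0,0,0.6],"delta_rot":[0,0,0]},{"jaw":1,"delta_pos":[0,0,0.4],"delta_rot":[0,0,0]},{"jaw":1,"delta_pos":[0,0,0.4],"delta_rot":[0,0,0]},{"jaw":1,"delta_pos":[0,0,0.4],"delta_rot":[0,0,0]},{"jaw":1,"delta_pos":[0,0,0.4],"delta_rot":[0,0,0]},{"jaw":1,"delta_pos":[0,0,0.35],"delta_rot":[0,0,0]},{"jaw":1,"delta_pos":[0,0,0],"delta_rot":[0,0,0]},{"jaw":1,"delta_pos":[0,0,0],"delta_rot":[0,0,0]}]'
python3 -m crank '[{"jaw":0.55,"delta_pos":[0,0,0],"delta_rot":[0,0,0]},{"jaw":0.5,"delta_pos":[0,0,0],"delta_rot":[0,0,0]},{"jaw":0.4,"delta_pos":[0,0,0],"delta_rot":[0,0,0]},{"jaw":0.4,"delta_pos":[0,0,0],"delta_rot":[0,0,0]},{"jaw":0.4,"delta_pos":[0,0,0],"delta_rot":[0,0,0]},{"jaw":0.4,"delta_pos":[0,0,0],"delta_rot":[0,0,0]}]' 35
python3 - <<'E'
from h import *
save("top","top2.png"); T=cv2.imread("pics/top2.png"); S=(save("scene","scene2.png"))[:,:,::-1]
f=lambda im,x,y:cv2.resize(im[y:y+75,x:x+100],(400,300),interpolation=cv2.INTER_CUBIC)
cv2.imwrite("pics/c2.png",np.hstack([f(S,300,140),f(T,210,165)]))
E
```

```text
time_s: 4.2
ee_pos: [0.6295, 0.2094, 0.0323]
tcp_rot: [-0.001, 0.131, 0.991, -0.0]
wrist_force: [0.8, 0.1, -0.4]
width: 0.0851
time_s: 4.7
ee_pos: [0.6306, 0.2032, 0.0358]
tcp_rot: [-0.001, 0.131, 0.991, -0.005]
wrist_force: [-6.9, -13.0, 10.2]
width: 0.051
```

View pics/c2.png

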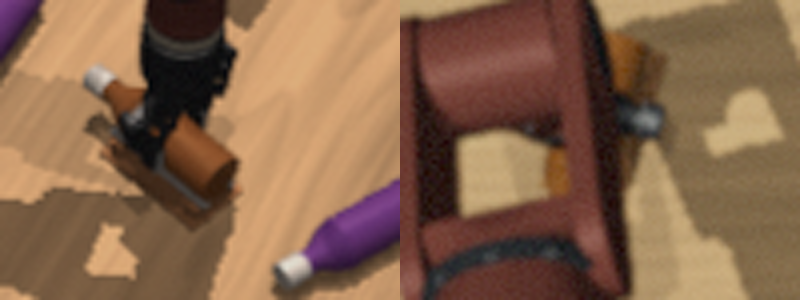

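It's gripped at 51 mm. The commanded pose sat about 6 mm to the side and the arm gave way compliantly. I'll relieve that, lift and turn to the jig's yaw.

```bash
python3 -m crank '[{"jaw":0.4,"delta_pos":[0,-0.08,-0.05],"delta_rot":[0,0,0]},{"jaw":0.4,"delta_pos":[0,-0.07,-0.05],"delta_rot":[0,0,0]},{"jaw":0.4,"delta_pos":[0,0,-0.2],"delta_rot":[0,0,0]},{"jaw":0.4,"delta_pos":[0,0,-0.4],"delta_rot":[0,0,0]},{"jaw":0.4,"delta_pos":[0,0,-0.5],"delta_rot":[0,0,0]},{"jaw":0.4,"delta_pos":[0,0,-0.5],"delta_rot":[0,0,0]},{"jaw":0.4,"delta_pos":[0,0,-0.5],"delta_rot":[0,0,0]},{"jaw":0.4,"delta_pos":[0,0,-0.5],"delta_rot":[0,0,0]},{"jaw":0.4,"delta_pos":[0,0,-0.5],"delta_rot":[0,0,0]},{"jaw":0.4,"delta_pos":[0,0,-0.4],"delta_rot":[0,0,-3.3]},{"jaw":0.4,"delta_pos":[0,0,-0.2],"delta_rot":[0,0,-3.4]},{"jaw":0.4,"delta_pos":[0,0,0],"delta_rot":[0,0,0]},{"jaw":0.4,"delta_pos":[0,0,0],"delta_rot":[0,0,0]},{"jaw":0.4,"delta_pos":[0,0,0],"delta_rot":[0,0,0]},{"jaw":0.4,"delta_pos":[0,0,0],"delta_rot":[0,0,0]}]' 50
python3 - <<'E'
from h import *
s=robot.get_state();print(s["ee_pos"],rot().as_matrix().round(4).tolist(),s["torque"])
print(tool(np.array([.5285,.200,.180])-s["ee_pos"]),tool(np.array([.5285,-.1801,.180])-s["ee_pos"]))
E
```

```text
time_s: 6.05
ee_pos: [0.6284, 0.2027, 0.1834]
tcp_rot: [-0.002, 0.074, 0.997, -0.0]
wrist_force: [-0.5, -0.2, -4.5]
width: 0.0506
[0.62844918 0.20265093 0.18339832] [[-0.989, 0.1477, -0.0032], [0.1477, 0.989, -0.0005], [0.0031, -0.001, -1.0]] [-0.02212731 -0.01469135  0.01922595]
[ 2.461 -0.434  0.093] [ 1.058 -9.833  0.098]
```

```bash
python3 -m crank '[{"jaw":0.4,"delta_pos":[0.6,-0.1,0.02],"delta_rot":[0,0,0]},{"jaw":0.4,"delta_pos":[0.66,-0.2,0.02],"delta_rot":[0,0,0]},{"jaw":0.4,"delta_pos":[0.6,-0.4,0.02],"delta_rot":[0,0,0]},{"jaw":0.4,"delta_pos":[0.6,-0.5,0],"delta_rot":[0,0,0]},{"jaw":0.4,"delta_pos":[-0.14,-0.8,0],"delta_rot":[0,0,0]},{"jaw":0.4,"delta_pos":[-0.14,-0.8,0],"delta_rot":[0,0,0]},{"jaw":0.4,"delta_pos":[-0.14,-0.8,0],"delta_rot":[0,0,0]},{"jaw":0.4,"delta_pos":[-0.14,-0.8,0],"delta_rot":[0,0,0]},{"jaw":0.4,"delta_pos":[-0.14,-0.8,0],"delta_rot":[0,0,0]},{"jaw":0.4,"delta_pos":[-0.14,-0.8,0],"delta_rot":[0,0,0]},{"jaw":0.4,"delta_pos":[-0.14,-0.8,0],"delta_rot":[0,0,0]},{"jaw":0.4,"delta_pos":[-0.14,-0.8,0],"delta_rot":[0,0,0]},{"jaw":0.4,"delta_pos":[-0.14,-0.8,0],"delta_rot":[0,0,0]},{"jaw":0.4,"delta_pos":[-0.14,-0.6,0],"delta_rot":[0,0,0]},{"jaw":0.4,"delta_pos":[0,-0.45,0],"delta_rot":[0,0,0]},{"jaw":0.4,"delta_pos":[0,-0.38,0],"delta_rot":[0,0,0]},{"jaw":0.4,"delta_pos":[0,0,0],"delta_rot":[0,0,0]},{"jaw":0.4,"delta_pos":[0,0,0],"delta_rot":[0,0,0]},{"jaw":0.4,"delta_pos":[0,0,0],"delta_rot":[0,0,0]},{"jaw":0.4,"delta_pos":[0,0,0],"delta_rot":[0,0,0]}]'
python3 - <<'E'
from h import *
s=robot.get_state();print(s["ee_pos"],rot().as_matrix().round(4).tolist(),s["torque"])
print(tool(np.array([.5285,-.1801,.05])-s["ee_pos"]))
S=save("scene","s3.png")[:,:,::-1]; T=save("top","t3.png")[:,:,::-1]
f=lambda im,x,y:cv2.resize(im[y:y+90,x:x+120],(400,300),interpolation=cv2.INTER_CUBIC)
cv2.imwrite("pics/c3.png",np.hstack([f(S,220,195),f(T,320,160)]))
E
```

```text
time_s: 7.72
ee_pos: [0.5297, -0.1789, 0.1823]
tcp_rot: [-0.0, 0.073, 0.997, 0.0]
wrist_force: [-0.1, 0.0, -4.0]
width: 0.0506
[ 0.52971334 -0.17888     0.18234263] [[-0.9892, 0.1463, -0.0009], [0.1463, 0.9892, 0.001], [0.001, 0.0009, -1.0]] [-0.00408364 -0.00842312  0.03110899]
[ 0.022 -0.037  3.309]
```

View pics/c3.png

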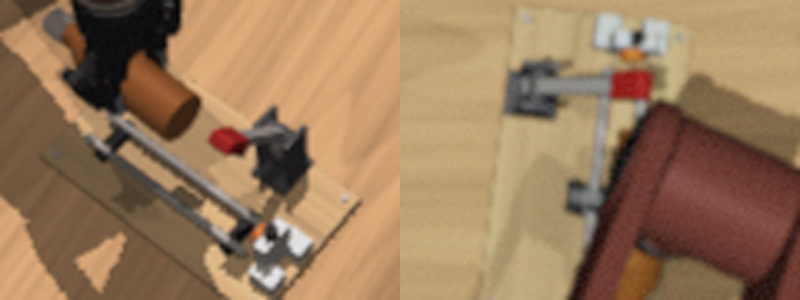

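The bottle hangs level above the cradle, base towards the stop and clear of the lever. I'll lower it, with the last part slow.

```bash
python3 -m crank '[{"jaw":0.4,"delta_pos":[0.02,-0.035,0.3],"delta_rot":[0,0,0]},{"jaw":0.4,"delta_pos":[0,0,0.5],"delta_rot":[0,0,0]},{"jaw":0.4,"delta_pos":[0,0,0.6],"delta_rot":[0,0,0]},{"jaw":0.4,"delta_pos":[0,0,0.6],"delta_rot":[0,0,0]},{"jaw":0.4,"delta_pos":[0,0,0.5],"delta_rot":[0,0,0]},{"jaw":0.4,"delta_pos":[0,0,0.4],"delta_rot":[0,0,0]},{"jaw":0.4,"delta_pos":[0,0,0.3],"delta_rot":[0,0,0]},{"jaw":0.4,"delta_pos":[0,0,0.2],"delta_rot":[0,0,0]},{"jaw":0.4,"delta_pos":[0,0,0],"delta_rot":[0,0,0]},{"jaw":0.4,"delta_pos":[0,0,0],"delta_rot":[0,0,0]},{"jaw":0.4,"delta_pos":[0,0,0],"delta_rot":[0,0,0]},{"jaw":0.4,"delta_pos":[0,0,0],"delta_rot":[0,0,0]}]'
python3 -m crank '[{"jaw":0.4,"delta_pos":[0,0,0.04],"delta_rot":[0,0,0]},{"jaw":0.4,"delta_pos":[0,0,0.04],"delta_rot":[0,0,0]},{"jaw":0.4,"delta_pos":[0,0,0.04],"delta_rot":[0,0,0]},{"jaw":0.4,"delta_pos":[0,0,0.04],"delta_rot":[0,0,0]},{"jaw":0.4,"delta_pos":[0,0,0],"delta_rot":[0,0,0]},{"jaw":0.4,"delta_pos":[0,0,0],"delta_rot":[0,0,0]}]'
```

```text
time_s: 8.82
ee_pos: [0.5303, -0.1819, 0.0484]
tcp_rot: [0.001, 0.074, 0.997, -0.001]
wrist_force: [1.4, -0.2, -3.5]
width: 0.0505
time_s: 9.32
ee_pos: [0.5287, -0.1812, 0.0402]
tcp_rot: [-0.0, 0.074, 0.997, 0.0]
wrist_force: [0.0, 0.9, -4.0]
width: 0.0504
```

```bash
python3 -m crank '[{"jaw":0.4,"delta_pos":[0,0,0.04],"delta_rot":[0,0,0]},{"jaw":0.4,"delta_pos":[0,0,0.04],"delta_rot":[0,0,0]},{"jaw":0.4,"delta_pos":[0,0,0],"delta_rot":[0,0,0]},{"jaw":0.4,"delta_pos":[0,0,0],"delta_rot":[0,0,0]}]'
python3 -m crank '[{"jaw":0.4,"delta_pos":[0,0,0.025],"delta_rot":[0,0,0]},{"jaw":0.4,"delta_pos":[0,0,0.025],"delta_rot":[0,0,0]},{"jaw":0.4,"delta_pos":[0,0,0],"delta_rot":[0,0,0]},{"jaw":0.4,"delta_pos":[0,0,0],"delta_rot":[0,0,0]}]'
```

```text
time_s: 9.65
ee_pos: [0.5293, -0.1812, 0.0377]
tcp_rot: [0.0, 0.074, 0.997, 0.0]
wrist_force: [0.1, 1.8, 0.8]
width: 0.0505
time_s: 9.98
ee_pos: [0.5299, -0.181, 0.0373]
tcp_rot: [0.001, 0.074, 0.997, 0.0]
wrist_force: [-3.8, 4.4, 8.2]
width: 0.0507
```

It's on the rods. I'll relieve the side load, open, retreat upward, then close and come down behind the cap.

```bash
python3 -m crank '[{"jaw":0.4,"delta_pos":[0,0.04,-0.04],"delta_rot":[0,0,0]},{"jaw":0.4,"delta_pos":[0,0,0],"delta_rot":[0,0,0]},{"jaw":0.65,"delta_pos":[0,0,0],"delta_rot":[0,0,0]},{"jaw":0.8,"delta_pos":[0,0,0],"delta_rot":[0,0,0]},{"jaw":1,"delta_pos":[0,0,0],"delta_rot":[0,0,0]},{"jaw":1,"delta_pos":[0,0,0],"delta_rot":[0,0,0]},{"jaw":1,"delta_pos":[0,0,0],"delta_rot":[0,0,0]},{"jaw":1,"delta_pos":[0,0,-0.3],"delta_rot":[0,0,0]},{"jaw":1,"delta_pos":[0,0,-0.6],"delta_rot":[0,0,0]},{"jaw":1,"delta_pos":[0,0,-0.6],"delta_rot":[0,0,0]},{"jaw":1,"delta_pos":[0,0,-0.6],"delta_rot":[0,0,0]},{"jaw":1,"delta_pos":[0,0,-0.4],"delta_rot":[0,0,0]},{"jaw":0.5,"delta_pos":[0.8,0,0],"delta_rot":[0,0,0]},{"jaw":0,"delta_pos":[0.8,0,0],"delta_rot":[0,0,0]},{"jaw":0,"delta_pos":[0.8,0,0],"delta_rot":[0,0,0]},{"jaw":0,"delta_pos":[0.8,0,0],"delta_rot":[0,0,0]},{"jaw":0,"delta_pos":[0.3,0,0],"delta_rot":[0,0,0]},{"jaw":0,"delta_pos":[0,0,0],"delta_rot":[0,0,0]},{"jaw":0,"delta_pos":[0,0,0],"delta_rot":[0,0,0]},{"jaw":0,"delta_pos":[0,0,0],"delta_rot":[0,0,0]}]' 20
python3 - <<'E'
from h import *
s=robot.get_state();print(s["ee_pos"],rot().as_matrix().round(4).tolist())
print(tool(np.array([.3836,-.1588,.042])-s["ee_pos"]))
S=save("scene","s4.png")[:,:,::-1]; T=save("top","t4.png")[:,:,::-1]
f=lambda im,x,y:cv2.resize(im[y:y+90,x:x+120],(400,300),interpolation=cv2.INTER_CUBIC)
cv2.imwrite("pics/c4.png",np.hstack([f(S,220,195),f(T,320,170)]))
E
```

```text
time_s: 11.65
ee_pos: [0.3921, -0.1598, 0.1381]
tcp_rot: [0.001, 0.074, 0.997, -0.001]
wrist_force: [0.4, 0.1, -0.2]
width: -0.0003
[ 0.39211308 -0.15981249  0.13808745] [[-0.9891, 0.1471, 0.0026], [0.1471, 0.9891, -0.0014], [-0.0028, -0.001, -1.0]]
[ 0.221 -0.004  2.402]
```

View pics/c4.png

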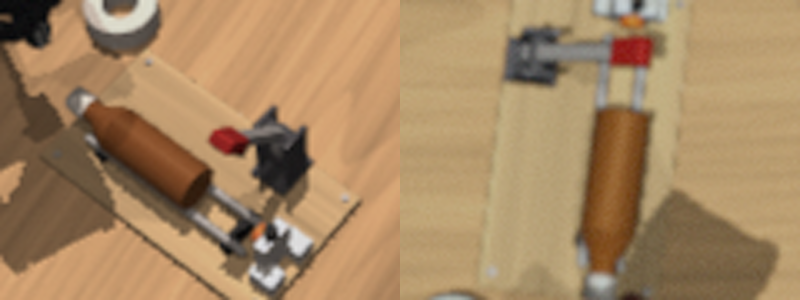

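The bottle lies square on the rods and clear of the clamp, with its base about (388,201) in the top view. Next I go down behind the cap and start pushing.

```bash
python3 -m crank '[{"jaw":0,"delta_pos":[0.2,0,0.4],"delta_rot":[0,0,0]},{"jaw":0,"delta_pos":[0,0,0.5],"delta_rot":[0,0,0]},{"jaw":0,"delta_pos":[0,0,0.6],"delta_rot":[0,0,0]},{"jaw":0,"delta_pos":[0,0,0.5],"delta_rot":[0,0,0]},{"jaw":0,"delta_pos":[0,0,0.3],"delta_rot":[0,0,0]},{"jaw":0,"delta_pos":[0,0,0.1],"delta_rot":[0,0,0]},{"jaw":0,"delta_pos":[0,0,0],"delta_rot":[0,0,0]},{"jaw":0,"delta_pos":[0,0,0],"delta_rot":[0,0,0]},{"jaw":0,"delta_pos":[0,0,0],"delta_rot":[0,0,0]}]'
python3 - <<'E'
from h import *
v=[.5765,-.1872,-.1462]
def J(p): d=p[:2]-np.array(v[:2]); c,n=np.cos(v[2]),np.sin(v[2]); return np.array([c*d[0]+n*d[1],-n*d[0]+c*d[1],p[2]]).round(4)
print("tcp",J(robot.get_state()["ee_pos"]),"cap",J(onz("top",(380,259),.052)),"base",J(onz("top",(388,201.5),.052)))
E
```

```text
time_s: 12.5
ee_pos: [0.3841, -0.1586, 0.042]
tcp_rot: [0.001, 0.074, 0.997, -0.001]
wrist_force: [0.2, -0.5, -0.4]
width: -0.0002
tcp [-0.1945  0.0002  0.042 ] cap [-0.1553 -0.      0.052 ] base [ 0.0203 -0.004   0.052 ]
```

```bash
python3 -m crank '[{"jaw":0,"delta_pos":[-0.3,0,0],"delta_rot":[0,0,0]},{"jaw":0,"delta_pos":[-0.1,0,0],"delta_rot":[0,0,0]},{"jaw":0,"delta_pos":[-0.1,0,0],"delta_rot":[0,0,0]},{"jaw":0,"delta_pos":[-0.1,0,0],"delta_rot":[0,0,0]},{"jaw":0,"delta_pos":[-0.1,0,0],"delta_rot":[0,0,0]},{"jaw":0,"delta_pos":[-0.1,0,0],"delta_rot":[0,0,0]},{"jaw":0,"delta_pos":[-0.1,0,0],"delta_rot":[0,0,0]},{"jaw":0,"delta_pos":[0,0,0],"delta_rot":[0,0,0]}]'
python3 -m crank '[{"jaw":0,"delta_pos":[-0.1,0,0],"delta_rot":[0,0,0]},{"jaw":0,"delta_pos":[-0.1,0,0],"delta_rot":[0,0,0]},{"jaw":0,"delta_pos":[-0.1,0,0],"delta_rot":[0,0,0]},{"jaw":0,"delta_pos":[-0.1,0,0],"delta_rot":[0,0,0]},{"jaw":0,"delta_pos":[-0.1,0,0],"delta_rot":[0,0,0]},{"jaw":0,"delta_pos":[-0.1,0,0],"delta_rot":[0,0,0]},{"jaw":0,"delta_pos":[-0.1,0,0],"delta_rot":[0,0,0]},{"jaw":0,"delta_pos":[-0.1,0,0],"delta_rot":[0,0,0]},{"jaw":0,"delta_pos":[-0.1,0,0],"delta_rot":[0,0,0]},{"jaw":0,"delta_pos":[0,0,0],"delta_rot":[0,0,0]}]'
```

```text
time_s: 13.17
ee_pos: [0.4177, -0.1632, 0.0408]
tcp_rot: [-0.001, 0.073, 0.997, 0.0]
wrist_force: [-3.5, -0.8, 1.4]
width: 0.0004
time_s: 14.0
ee_pos: [0.4541, -0.1687, 0.0409]
tcp_rot: [-0.0, 0.074, 0.997, -0.0]
wrist_force: [-1.6, -2.5, -0.2]
width: -0.0004
```

```bash
python3 -m crank '[{"jaw":0,"delta_pos":[-0.1,0,0],"delta_rot":[0,0,0]},{"jaw":0,"delta_pos":[-0.1,0,0],"delta_rot":[0,0,0]},{"jaw":0,"delta_pos":[-0.1,0,0],"delta_rot":[0,0,0]},{"jaw":0,"delta_pos":[-0.1,0,0],"delta_rot":[0,0,0]},{"jaw":0,"delta_pos":[-0.05,0,0],"delta_rot":[0,0,0]}]'
python3 -m crank '[{"jaw":0,"delta_pos":[-0.04,0,0],"delta_rot":[0,0,0]},{"jaw":0,"delta_pos":[-0.04,0,0],"delta_rot":[0,0,0]},{"jaw":0,"delta_pos":[0,0,0],"delta_rot":[0,0,0]}]'
python3 - <<'E'
from h import *
S=save("scene","s5.png")[:,:,::-1]; T=save("top","t5.png")[:,:,::-1]
f=lambda im,x,y:cv2.resize(im[y:y+75,x:x+100],(400,300),interpolation=cv2.INTER_CUBIC)
cv2.imwrite("pics/c5.png",np.hstack([f(S,240,215),f(T,335,155)]))
E
```

```text
time_s: 14.42
ee_pos: [0.4711, -0.1712, 0.0407]
tcp_rot: [-0.001, 0.074, 0.997, 0.0]
wrist_force: [-5.2, -0.8, 3.7]
width: -0.0
time_s: 14.67
ee_pos: [0.475, -0.1717, 0.0408]
tcp_rot: [-0.0, 0.074, 0.997, -0.0]
wrist_force: [-3.5, -1.7, 1.5]
width: -0.0002
```

View pics/c5.png

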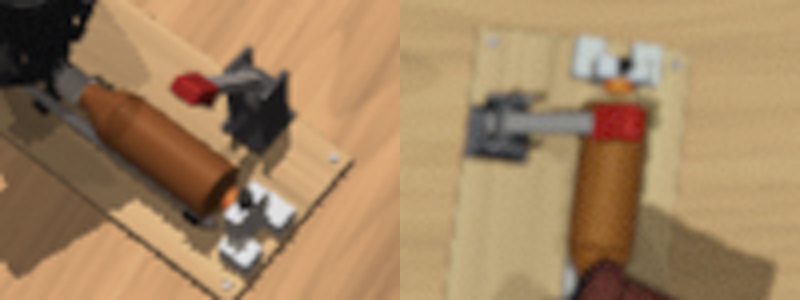

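The base is now a few mm short of the orange button. I'll continue in small steps and watch the force.

```bash
python3 -m crank '[{"jaw":0,"delta_pos":[-0.04,0,0],"delta_rot":[0,0,0]},{"jaw":0,"delta_pos":[-0.04,0,0],"delta_rot":[0,0,0]},{"jaw":0,"delta_pos":[0,0,0],"delta_rot":[0,0,0]}]'
python3 -m crank '[{"jaw":0,"delta_pos":[-0.04,0,0],"delta_rot":[0,0,0]},{"jaw":0,"delta_pos":[-0.04,0,0],"delta_rot":[0,0,0]},{"jaw":0,"delta_pos":[0,0,0],"delta_rot":[0,0,0]}]'
```

```text
time_s: 15.02
ee_pos: [0.4786, -0.1722, 0.041]
tcp_rot: [0.0, 0.074, 0.997, -0.0]
wrist_force: [-4.0, -0.6, 0.3]
width: -0.0
time_s: 15.27
ee_pos: [0.4818, -0.1727, 0.041]
tcp_rot: [0.0, 0.074, 0.997, -0.0]
wrist_force: [-3.1, -0.9, 1.1]
width: -0.0
```

```bash
python3 -m crank '[{"jaw":0,"delta_pos":[-0.04,0,0],"delta_rot":[0,0,0]},{"jaw":0,"delta_pos":[-0.03,0,0],"delta_rot":[0,0,0]},{"jaw":0,"delta_pos":[0,0,0],"delta_rot":[0,0,0]}]'
```

```text
time_s: 15.52
ee_pos: [0.4845, -0.1731, 0.0409]
tcp_rot: [0.0, 0.074, 0.997, -0.0]
wrist_force: [-3.6, -0.5, 1.1]
width: 0.0002
```

```bash
python3 -m crank '[{"jaw":0,"delta_pos":[-0.04,0,0],"delta_rot":[0,0,0]},{"jaw":0,"delta_pos":[-0.03,0,0],"delta_rot":[0,0,0]},{"jaw":0,"delta_pos":[0,0,0],"delta_rot":[0,0,0]}]'
```

```text
time_s: 15.77
ee_pos: [0.4871, -0.1734, 0.0409]
tcp_rot: [0.0, 0.074, 0.997, 0.0]
wrist_force: [-2.8, -0.4, 0.6]
width: 0.0
```

```bash
python3 -m crank '[{"jaw":0,"delta_pos":[-0.03,0,0],"delta_rot":[0,0,0]},{"jaw":0,"delta_pos":[-0.03,0,0],"delta_rot":[0,0,0]},{"jaw":0,"delta_pos":[0,0,0],"delta_rot":[0,0,0]}]'
```

```text
time_s: 16.02
ee_pos: [0.489, -0.1738, 0.0408]
tcp_rot: [-0.0, 0.074, 0.997, 0.0]
wrist_force: [-5.1, -1.4, 1.3]
width: 0.0002
```

```bash
python3 -m crank '[{"jaw":0,"delta_pos":[-0.03,0,0],"delta_rot":[0,0,0]},{"jaw":0,"delta_pos":[-0.02,0,0],"delta_rot":[0,0,0]},{"jaw":0,"delta_pos":[0,0,0],"delta_rot":[0,0,0]}]'
```

```text
time_s: 16.27
ee_pos: [0.4899, -0.1739, 0.0407]
tcp_rot: [-0.002, 0.073, 0.997, 0.0]
wrist_force: [-7.2, -1.0, 3.6]
width: 0.0
```

```bash
python3 -m crank '[{"jaw":0,"delta_pos":[-0.03,0,0],"delta_rot":[0,0,0]},{"jaw":0,"delta_pos":[-0.02,0,0],"delta_rot":[0,0,0]},{"jaw":0,"delta_pos":[0,0,0],"delta_rot":[0,0,0]},{"jaw":0,"delta_pos":[0,0,0],"delta_rot":[0,0,0]}]'
```

```text
time_s: 16.6
ee_pos: [0.4898, -0.1738, 0.0405]
tcp_rot: [-0.004, 0.073, 0.997, 0.0]
wrist_force: [-13.6, -1.4, 8.7]
width: -0.0
```

```bash
python3 - <<'E'
from h import *
S=save("scene","s6.png")[:,:,::-1]; T=save("top","t6.png")[:,:,::-1]
f=lambda im,x,y:cv2.resize(im[y:y+60,x:x+80],(400,300),interpolation=cv2.INTER_CUBIC)
cv2.imwrite("pics/c6.png",np.hstack([f(S,255,225),f(T,345,155)]))
E
```

```text
(no output)
```

View pics/c6.png

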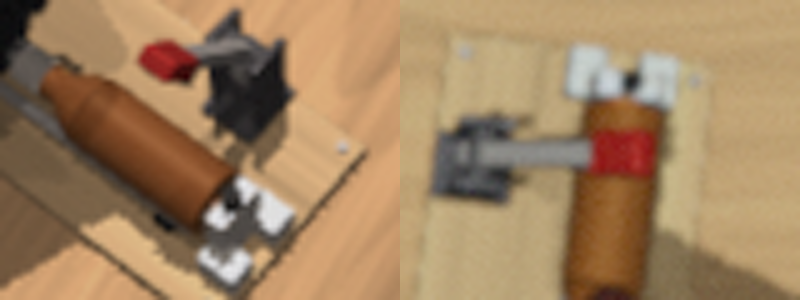

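The force went from 4 to 14 N with no further motion, and the orange button no longer shows, so the bottle is home with the clamp open. I'll back off gently, rise, and move over the paddle. My jig fit predicts the paddle at scene (288,238) and top (389,185), and both pictures show it there.

```bash
python3 -m crank '[{"jaw":0,"delta_pos":[0.05,0,0],"delta_rot":[0,0,0]},{"jaw":0,"delta_pos":[0.05,0,0],"delta_rot":[0,0,0]},{"jaw":0,"delta_pos":[0.1,0,0],"delta_rot":[0,0,0]},{"jaw":0,"delta_pos":[0.3,0,0],"delta_rot":[0,0,0]},{"jaw":0,"delta_pos":[0.3,0,0],"delta_rot":[0,0,0]},{"jaw":0,"delta_pos":[0,0,0],"delta_rot":[0,0,0]},{"jaw":0,"delta_pos":[0,0,-0.6],"delta_rot":[0,0,0]},{"jaw":0,"delta_pos":[0,0,-0.9],"delta_rot":[0,0,0]},{"jaw":0,"delta_pos":[0,0,-0.9],"delta_rot":[0,0,0]},{"jaw":0,"delta_pos":[0,0,-0.9],"delta_rot":[0,0,0]},{"jaw":0,"delta_pos":[0,0,-0.9],"delta_rot":[0,0,0]},{"jaw":0,"delta_pos":[0,0,-0.8],"delta_rot":[0,0,0]},{"jaw":0,"delta_pos":[-0.8,0.3,0],"delta_rot":[0,0,0]},{"jaw":0,"delta_pos":[-0.8,0.3,0],"delta_rot":[0,0,0]},{"jaw":0,"delta_pos":[-0.8,0.3,0],"delta_rot":[0,0,0]},{"jaw":0,"delta_pos":[-0.8,0,0],"delta_rot":[0,0,0]},{"jaw":0,"delta_pos":[-0.8,0,0],"delta_rot":[0,0,0]},{"jaw":0,"delta_pos":[0,0,0],"delta_rot":[0,0,0]},{"jaw":0,"delta_pos":[0,0,0],"delta_rot":[0,0,0]},{"jaw":0,"delta_pos":[0,0,0],"delta_rot":[0,0,0]}]'
cat >> h.py <<'E'
V=[.5765,-.1872,-.1462]
def J(p): d=p[:2]-np.array(V[:2]); c,n=np.cos(V[2]),np.sin(V[2]); return np.array([c*d[0]+n*d[1],-n*d[0]+c*d[1],p[2]]).round(4)
def W(p): c,n=np.cos(V[2]),np.sin(V[2]); return np.array([V[0]+c*p[0]-n*p[1],V[1]+n*p[0]+c*p[1],p[2]])
E
python3 - <<'E'
from h import *
for i in range(3): imaging.get_image("top")
p=robot.get_state()["ee_pos"]; print(J(p),rot().as_matrix().round(4).tolist()); print(tool(W([.055,.036,.197])-p))
E
```

```text
time_s: 18.37
ee_pos: [0.6253, -0.1572, 0.2406]
tcp_rot: [-0.0, 0.074, 0.997, 0.0]
wrist_force: [-0.2, 0.7, 0.1]
width: 0.0001
[0.0431 0.0364 0.2414] [[-0.9891, 0.1473, 0.0007], [0.1473, 0.9891, -0.0001], [-0.0007, 0.0, -1.0]]
[-0.297 -0.01   1.11 ]
```

```bash
python3 -m crank '[{"jaw":0,"delta_pos":[-0.3,0,0.3],"delta_rot":[0,0,0]},{"jaw":0,"delta_pos":[0,0,0.4],"delta_rot":[0,0,0]},{"jaw":0,"delta_pos":[0,0,0.3],"delta_rot":[0,0,0]},{"jaw":0,"delta_pos":[0,0,0.1],"delta_rot":[0,0,0]},{"jaw":0,"delta_pos":[0,-0.1,0.08],"delta_rot":[0,0,0]},{"jaw":0,"delta_pos":[0,-0.1,0.08],"delta_rot":[0,0,0]},{"jaw":0,"delta_pos":[0,0,0],"delta_rot":[0,0,0]},{"jaw":0,"delta_pos":[0,0,0],"delta_rot":[0,0,0]}]'
python3 -m crank '[{"jaw":0,"delta_pos":[0,-0.06,0.05],"delta_rot":[0,0,0]},{"jaw":0,"delta_pos":[0,-0.06,0.05],"delta_rot":[0,0,0]},{"jaw":0,"delta_pos":[0,-0.06,0.05],"delta_rot":[0,0,0]},{"jaw":0,"delta_pos":[0,0,0],"delta_rot":[0,0,0]}]'
python3 -c "
from h import *
print(J(robot.get_state()['ee_pos']))"
```

```text
time_s: 19.18
ee_pos: [0.6359, -0.1678, 0.1912]
tcp_rot: [0.0, 0.074, 0.997, -0.0]
wrist_force: [0.0, -0.5, 0.2]
width: -0.0001
time_s: 19.52
ee_pos: [0.6353, -0.1748, 0.1853]
tcp_rot: [0.001, 0.074, 0.997, -0.0]
wrist_force: [0.3, 1.1, 3.2]
width: 0.0005
[0.0563 0.0208 0.1853]
```

```bash
python3 -m crank '[{"jaw":0,"delta_pos":[0,-0.075,0.07],"delta_rot":[0,0,0]},{"jaw":0,"delta_pos":[0,-0.075,0.07],"delta_rot":[0,0,0]},{"jaw":0,"delta_pos":[0,-0.07,0.075],"delta_rot":[0,0,0]},{"jaw":0,"delta_pos":[0,-0.07,0.075],"delta_rot":[0,0,0]}]'
```

```text
time_s: 19.85
ee_pos: [0.6337, -0.1865, 0.1735]
tcp_rot: [0.001, 0.074, 0.997, -0.0]
wrist_force: [0.6, -0.1, 4.6]
width: 0.0001
```

```bash
python3 -m crank '[{"jaw":0,"delta_pos":[0,-0.062,0.08],"delta_rot":[0,0,0]},{"jaw":0,"delta_pos":[0,-0.062,0.08],"delta_rot":[0,0,0]},{"jaw":0,"delta_pos":[0,-0.062,0.083],"delta_rot":[0,0,0]},{"jaw":0,"delta_pos":[0,-0.062,0.083],"delta_rot":[0,0,0]}]'
```

```text
time_s: 20.18
ee_pos: [0.6314, -0.1959, 0.1591]
tcp_rot: [-0.0, 0.074, 0.997, 0.0]
wrist_force: [1.4, 0.6, 2.6]
width: 0.0002
```

```bash
python3 -m crank '[{"jaw":0,"delta_pos":[0,-0.05,0.09],"delta_rot":[0,0,0]},{"jaw":0,"delta_pos":[0,-0.05,0.09],"delta_rot":[0,0,0]},{"jaw":0,"delta_pos":[0,-0.048,0.092],"delta_rot":[0,0,0]},{"jaw":0,"delta_pos":[0,-0.045,0.092],"delta_rot":[0,0,0]}]'
python3 -c "
from h import *
print(J(robot.get_state()['ee_pos']))"
```

```text
time_s: 20.52
ee_pos: [0.6296, -0.2032, 0.144]
tcp_rot: [-0.001, 0.074, 0.997, 0.0]
wrist_force: [-0.6, 0.2, -0.1]
width: 0.0005
[ 0.0549 -0.0081  0.144 ]
```

```bash
python3 -m crank '[{"jaw":0,"delta_pos":[0,-0.04,0.1],"delta_rot":[0,0,0]},{"jaw":0,"delta_pos":[0,-0.04,0.1],"delta_rot":[0,0,0]},{"jaw":0,"delta_pos":[0,0,0],"delta_rot":[0,0,0]},{"jaw":0,"delta_pos":[0,0,0],"delta_rot":[0,0,0]},{"jaw":0,"delta_pos":[0,0,0],"delta_rot":[0,0,0]}]'
python3 - <<'E'
from h import *
print(J(robot.get_state()['ee_pos']))
S=save("scene","s7.png")[:,:,::-1]; T=save("top","t7.png")[:,:,::-1]
f=lambda im,x,y:cv2.resize(im[y:y+60,x:x+80],(400,300),interpolation=cv2.INTER_CUBIC)
cv2.imwrite("pics/c7.png",np.hstack([f(S,255,225),f(T,345,155)]))
E
```

```text
time_s: 20.93
ee_pos: [0.6299, -0.2063, 0.1372]
tcp_rot: [-0.0, 0.074, 0.997, 0.0]
wrist_force: [-0.6, 0.0, 0.3]
width: 0.0002
[ 0.0556 -0.0112  0.1372]
```

View pics/c7.png

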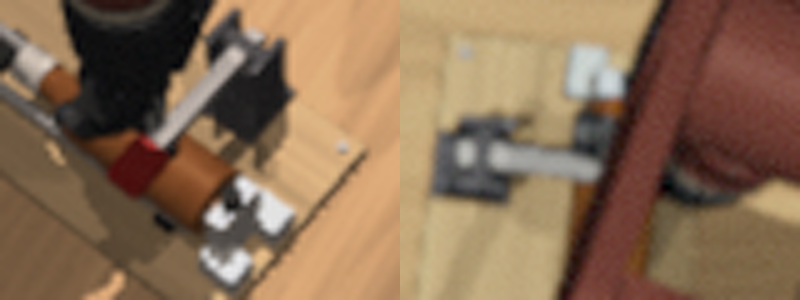

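The clamp has snapped over: the arm is level and the red paddle is down over the bottle at about scene (283,258). I'll lift away and verify.

```bash
python3 -m crank '[{"jaw":0,"delta_pos":[0,0,-0.5],"delta_rot":[0,0,0]},{"jaw":0,"delta_pos":[0,0,-0.8],"delta_rot":[0,0,0]},{"jaw":0,"delta_pos":[0,0,-0.8],"delta_rot":[0,0,0]},{"jaw":0,"delta_pos":[0.7,0,-0.5],"delta_rot":[0,0,0]},{"jaw":0,"delta_pos":[0.8,0,0],"delta_rot":[0,0,0]},{"jaw":0,"delta_pos":[0.8,0,0],"delta_rot":[0,0,0]},{"jaw":0,"delta_pos":[0.8,0,0],"delta_rot":[0,0,0]},{"jaw":0,"delta_pos":[0.8,0,0],"delta_rot":[0,0,0]},{"jaw":0,"delta_pos":[0.5,0,0],"delta_rot":[0,0,0]},{"jaw":0,"delta_pos":[0,0,0],"delta_rot":[0,0,0]},{"jaw":0,"delta_pos":[0,0,0],"delta_rot":[0,0,0]},{"jaw":0,"delta_pos":[0,0,0],"delta_rot":[0,0,0]}]'
python3 - <<'E'
from h import *
S=save("scene","s8.png")[:,:,::-1]; T=save("top","t8.png")[:,:,::-1]
for n in("done_bottle","carton","label_roll"): print(n,[(c,np.round(x["pixel"],1).tolist()) for c in("scene","top") for x in models.landmark_of(n,c)[:1]])
f=lambda im,x,y:cv2.resize(im[y:y+75,x:x+100],(400,300),interpolation=cv2.INTER_CUBIC)
cv2.imwrite("pics/c8.png",np.hstack([f(S,235,215),f(T,335,155)]))
E
```

```text
time_s: 22.03
ee_pos: [0.4567, -0.1809, 0.2421]
tcp_rot: [0.001, 0.074, 0.997, -0.0]
wrist_force: [0.3, 0.1, 0.7]
width: 0.0
done_bottle [('scene', [225.0, 339.7]), ('top', [480.9, 204.5])]
carton [('scene', [357.3, 131.8]), ('top', [176.4, 216.9])]
label_roll [('scene', [256.8, 199.2]), ('top', [261.4, 197.2])]
```

View pics/c8.png

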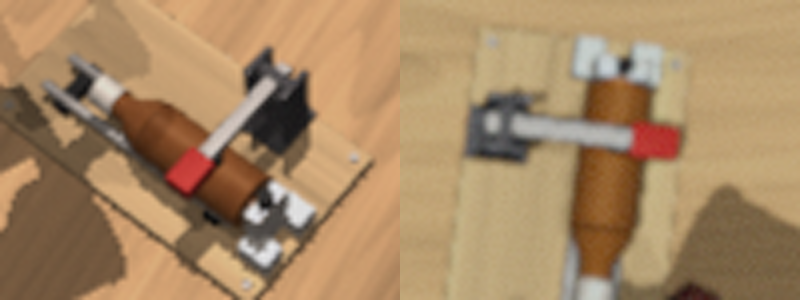

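The clamp is level on the bottle and the base is hard against the stop block with no orange showing. The bottle lies square on the rods and the robot is clear. I'll hand in.

```bash
python3 -c "
from station import ticket
print(ticket.job_done())"
```

```text
the job is handed in; nothing more can be done
None
```

The bottle is home in the jig and clamped, and I handed the job in at about 22 s of the 72 s allowed; the hand-in gives no verdict.

- **Moves:** I gripped the amber bottle on its rest, laid it on the rods with its base at about x = 18 mm, and pushed it by its cap with closed fingers. It slid at about 3–5 N. At a base position of about 98 mm it stopped dead and the push rose to 14 N, about 16 N of wrist force in all. I then backed off and pressed the paddle along its arc with at most about 5 N until it snapped over.
- **Last checks:** The final pictures show the lever level on the bottle, the bottle square on the rods against the stop block, and no orange button showing. The robot is clear.
- **Forces:** The largest load I read on the jig or bottle was about 16 N. I only have readings from the end of each call, so I did not measure forces in between.
- **Bystanders:** The networks found the done bottle and the carton where they started, to within about 4 px (roughly 10 mm). The label roll matched in the scene view. In the top view its report (261,197) was a false hit on the empty rest, so the roll was checked from one view only.
- **Off-plan or not measured:** The first grasp was about 6 mm off to one side, because I read the pose before the arm had settled. The arm's give took it up at about 15 N sideways on the bottle, before the lift. The button and lever values were judged by feel and from the pictures.

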